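# Turn the revolving rack to bring the spice tin round to the mortar

### The job

I am about to grind spices, so bring the chrome spice tin round to my mortar: with a fingertip, push one of the wire dividers on the upper tier of the revolving steel rack and turn the rack, gently and at an easy pace, until the tin stands on the mortar's side, in line between the rack's column and the mortar. Turn the rack only: do not touch the tin or grip anything, and leave everything on the rack standing in its own place and the mortar where it is. Finish with the rack at rest.

Things in the scene. Friction and masses are not known exactly. Their poses are not given: they have to be found in the camera images.
- rack: turning part of the two-tier steel rack: two round trays 300 mm across, 18 mm rims, on one column. Turns either way without stops; friction about 0.14 N m (1 to 2 N at a divider's end), stays where it is left, hardly coasts. Origin on the axis at worktop height, z up; floors of the trays 28 and 164 mm above it. Four dividers on the upper tray, along the rack's own +x, +y, -x, -y
- rack_column (a point): point on the column's axis at the upper tray's floor, 164 mm above the worktop. The column is 22 mm thick; its ball top ends 252 mm above the worktop. In each of the four compartments around it stands one thing, 88 mm from the axis, midway (45 degrees) between two dividers, all under 80 mm tall
- divider_end (a point): outer end of the divider along the rack's +x, on its top edge, 144 mm from the axis, 219 mm above the worktop. All four dividers are alike: an upright frame of 6 mm round steel wire from the column to 147 mm out: a top rail (upper edge 55 mm over the tray floor), a second rail 28 mm over the floor, and an upright post at the outer end
- rack_foot: the rack's fixed round foot, 200 mm across and 22 mm high, under the turning part and on the same axis; it does not move. Origin on the axis at the worktop; its own -x axis points from the column straight at the mortar's centre (the bearing the tin must be brought to)
- spice_tin: chrome spice tin with a milled twist cap of the same metal, 53 mm across, 70 mm tall, in one of the four compartments of the upper tier; origin at the centre of its underside. The thing to be brought round; not to be touched
- mortar: dark granite mortar with a pestle leaning in it, 132 mm across, 95 mm tall (pestle to 160 mm), 2.4 kg, standing on the worktop 240 to 270 mm from the rack's axis; origin at the centre of its underside
- stopper: glass carafe stopper with a rounded head, standing on its flat end, 48 mm across, 68 mm tall, in another compartment of the upper tier; origin at the centre of its underside
- funnel: grey plastic funnel standing mouth down, 76 mm across, 78 mm tall, in another compartment of the upper tier; origin at the centre of its underside
- glass_jar: small glass jar with a flat wooden lid, 58 mm across, 74 mm tall, in another compartment of the upper tier; origin at the centre of its underside
- bowl_lower: lower of a nested pair of shallow white ceramic bowls, 134 mm across, 36 mm tall, on the lower tier; origin at the centre of its underside
- bowl_upper: upper bowl of the pair, the same size, nested in the other
- sugar_tin: plain aluminium tin, 72 mm across, 95 mm tall, on the lower tier; origin at the centre of its underside

How it is judged (in metres and radians):
At the end, for the whole second after the job is handed in: the tin stands on the mortar's side, its centre within 22 mm (about 14 degrees) of the line from column to mortar; the rack is at rest; all things on the rack stand upright on their tiers; the mortar has moved less than 15 mm (y of spice_tin in the frame of rack_foot between -0.022 and 0.022 m and x of spice_tin in the frame of rack_foot below -0.06 m and angular speed of rack below 0.05 rad/s and linear speed of spice_tin below 0.01 m/s and z of spice_tin in the frame of rack between 0.159 and 0.172 m and angle between each of spice_tin, stopper, funnel, glass_jar's own z axis and vertical below 0.12 rad and z of stopper in the frame of rack between 0.159 and 0.172 m and z of funnel in the frame of rack between 0.159 and 0.172 m and z of glass_jar in the frame of rack between 0.159 and 0.172 m and horizontal distance between each of bowl_lower, bowl_upper, sugar_tin and rack below 0.125 m and angle between each of bowl_lower, bowl_upper, sugar_tin's own z axis and vertical below 0.15 rad and distance of mortar from where it was at the start of the episode below 0.015 m); the robot touches nothing.
It fails at once if the tin is touched by the robot (more than 1 N) (contact force between any of the fingers, the arm and spice_tin above 1 N).
It fails at once if a thing on the rack is lifted, tipped or pushed off ((z of any of spice_tin, stopper, funnel, glass_jar in the frame of rack above 0.178 m or z of any of spice_tin, stopper, funnel, glass_jar in the frame of rack below 0.15 m or angle between any of spice_tin, stopper, funnel, glass_jar's own z axis and vertical above 0.35 rad) or (z of any of bowl_lower, bowl_upper, sugar_tin in the frame of rack above 0.06 m or horizontal distance between any of bowl_lower, bowl_upper, sugar_tin and rack above 0.135 m)).
It fails at once if the rack is gripped or pushed hard (more than 35 N) (contact force between the fingers and rack above 35 N).
It fails at once if the rack is spun (faster than 2 rad/s, a turn in 3 s) (angular speed of rack above 2 rad/s).
It fails at once if the mortar is shoved (distance of mortar from where it was at the start of the episode above 0.015 m).
It also fails if it takes over 72 s, if anything falls off the work surface, if the arm or the gripper's body presses on something with over 40 N, if the wrist force passes 120 N, or if a joint passes its speed limit or range.

### The arm

A 7-joint arm with a two-finger parallel gripper is mounted at the origin on the work surface. World frame = base frame: x ahead of the robot, y to its left, z up, the work surface at z = 0. Lengths are in mm, angles in degrees, forces in N, time in s.
With the tool pointing down it reaches from about 400 to 900 mm from the base axis. Payload 5.5 kg.
Tool frame: the origin (TCP) lies at the very end of the fingers, on their centre line; the grasp point (between the pads) lies 19 mm behind it; z points along the fingers, y is the line along which they close (so a half turn about z gives the same grasp; the last joint's range is limited). The gripper opens to 92 mm and grips with 3 to 60 N. Pads are 19 mm wide; open, the fingers measure 130 mm over their backs; the gripper's body (75 mm by 190 mm) begins 47 mm behind the grasp point.
Start: joints at [90.653, 28.699, -24.465, 88.831, 12.651, 65.22, -12.049], TCP at [161.98, -629.494, 226.729] pointing down, gripper open.
Joint ranges: [-164.97, 164.97], [-17.58, 116.51], [-87.97, 89.64], [11.32, 138.91], [-80.73, 260.73], [10.89, 115.49], [-147.41, 147.41]. Speed limits (degrees/s): [147.25, 147.25, 180, 180, 180, 180, 180].

### API

Orientations are given as [roll, pitch, yaw] about the fixed x, y, z axes, in that order (R = Rz(yaw) Ry(pitch) Rx(roll)).
In Python, from workcell import * gives the robot as it stands.
- The arm moves only by the shell command python3 -m jog 'ROWS' [FORCE]. ROWS is JSON, a list of rows, each a list of 7 numbers: the closure, from 0 (fully open) to 1 (shut), then the shift along the tool's x, y, z in cm, then the turn, a rotation vector about the tool's x, y, z in rad. In form: [[jaw, dx, dy, dz, rx, ry, rz], ...]. A call has 1 to 12 rows; each row is the pose to reach, as a shift and turn from the pose commanded when the call began, along the tool's axes at that moment; what a row does not reach only later rows make up. A row lasts 1/12 s, in which the tool goes at most 41.7 mm and 7.16 degrees, less where a joint would pass 70% of its speed; a pose out of reach is approached as far as the arm can. A call with a gripper value outside its range is refused whole. The fingers move at their own pace and stop on an object; FORCE is the grip in N (left out, the last holds). Time passes only in rows, so rows that repeat a pose let the fingers close. It gives the time, the measured TCP pose, the force, the opening and the grip force at its end, in the units of the state.
- observe(): the state, without advancing time (a new reading comes with each control period).
- grab_frame(name): name is "side" or "top"; returns the picture (480x640x3 uint8, red, green, blue); there is no depth.
- calibration(name): a dict with "vertical_fov" (degrees; the focal length in pixels is half the picture's height over the tangent of half this angle, whatever the lens; pixels are square), "cx", "cy" (the principal point, pixels), "position" and "orientation" of the camera in the world. Camera axes: x right, y down, z forward; pixel columns grow to the right and rows downward; lengths in mm; the calibration is good to about 2 mm. A picture is of the moment at which its call begins. calibration takes no time and is no camera call.
- close_job(): hands the job in; it is judged then, once.
Trained networks look in the newest picture that a camera, given by its name, has taken for a name from the list of things; names that differ only in an ending like _2 or _b are one class to them, and where a whole thing is asked for, a point or a joint stands for the part that bears it (a point fixed in the world has none). Each returns a list of dicts, best first, with "conf" (0 to 1); they miss things now and then, are a little off and sometimes report something else, mostly with a low value. They report only what shows in the picture. A call takes as long as a camera call.
- trace(camera, query): "pixels" (480x640 bool, what is visible of it) and "rect" ([left, top, right, bottom] in pixels, round what is visible of it).
The state is a dict: "time": time; "joints": joint angles; "qd": joint speeds; "joint_torque": joint torques, N m; "tool_pos": TCP position; "eef_rot": TCP orientation; "force": force on the tool from outside, world axes, zero at the start; "torque": the same for the moment, N m; "gripper_width": opening from 0.0 (shut) to 1.0 (fully open); "finger_force": force on a finger pad.
Only numpy, scipy, OpenCV 4.12 (cv2) and the standard library are available. Lean on these libraries where they do the work, as an engineer would, in place of code of your own. Each camera call takes 0.05 s, during which the arm holds its last target. There are 200 camera calls.

## Working session

There is one attempt and no reset: what is moved stays moved. The work goes in short steps, Python scripts to look and compute and a shell command to move; the robot and the scene stay as the last step left them, time stands still between calls to the robot, and variables do not carry over. Pictures are saved under pics/ and viewed, at most 10 in all, crops included, and the job is handed in when it is done.

```bash
mkdir -p pics; cat > h.py <<'E'
from workcell import *
import numpy as np, cv2
from scipy.spatial.transform import Rotation as R
def cam(n):
    c=calibration(n); f=240/np.tan(np.radians(c["vertical_fov"])/2)
    o=np.array(c["orientation"]); 
    Rm=o if o.shape==(3,3) else R.from_euler('xyz',o,degrees=True).as_matrix()
    return f,c["cx"],c["cy"],np.array(c["position"]),Rm
def onplane(n,u,v,z):
    f,cx,cy,p,Rm=cam(n); d=Rm@np.array([(u-cx)/f,(v-cy)/f,1]); return p+d*(z-p[2])/d[2]
def proj(n,P):
    f,cx,cy,p,Rm=cam(n); q=Rm.T@(np.array(P)-p); return f*q[0]/q[2]+cx,f*q[1]/q[2]+cy
E
python3 - <<'E'
from h import *
for n in("side","top"):
    print(calibration(n)); im=grab_frame(n); cv2.imwrite(f"pics/{n}0.png",im[:,:,::-1])
    for q in("rack","rack_foot","spice_tin","mortar","stopper","funnel","glass_jar"):
        for d in trace(n,q)[:2]:
            v,u=np.nonzero(d["pixels"]); print(n,q,round(d["conf"],2),d["rect"],u.mean().round(1),v.mean().round(1),len(u))
print(observe())
E
```

```text
{'vertical_fov': 53.32861998896966, 'cx': 318.94286973956616, 'cy': 234.46182550100522, 'position': array([165.41220506, 384.68915739, 611.19656055]), 'orientation': array([-1.29535528e+02, -7.22947751e-02, -1.37383687e+02])}
side rack 0.91 [206.1, 130.6, 398.7, 319.9] 308.4 228.1 19676
side rack_foot 0.27 [332.0, 149.0, 379.8, 207.6] 357.6 183.1 1015
side spice_tin 0.85 [229.4, 151.8, 265.6, 203.2] 246.3 174.1 1495
side mortar 0.58 [404.1, 244.6, 518.6, 335.1] 450.4 287.7 6642
side mortar 0.53 [231.9, 153.8, 265.8, 205.0] 246.6 175.0 1625
side stopper 0.56 [285.8, 126.6, 314.8, 168.7] 301.2 140.0 414
side funnel 0.86 [334.8, 151.6, 379.8, 205.9] 358.0 182.4 1006
side glass_jar 0.72 [284.7, 174.5, 320.8, 238.2] 302.6 206.4 2177
side glass_jar 0.69 [285.2, 128.0, 313.6, 168.8] 301.6 141.4 497
{'vertical_fov': 43.432090345162926, 'cx': 316.55880735475176, 'cy': 242.886156415345, 'position': array([ 484.96286592,    3.29699611, 1013.8595301 ]), 'orientation': array([-174.44581641,   -1.186397  ,  -90.46732518])}
top rack 0.74 [249.8, 92.6, 472.2, 312.2] 359.0 201.8 30727
top spice_tin 0
[... 248 characters left out ...]
 0.8, 'joints': array([ 90.65296645,  28.69757274, -24.46383422,  88.83040513,
        12.65194426,  65.22115006, -12.04845691]), 'qd': array([-0.02074912, -0.08137442,  0.15587308,  0.05909825, -0.04837909,
       -0.07810389, -0.01767772]), 'joint_torque': array([-6.32831943e-04, -5.66377223e+01, -5.80931693e+00, -2.79494172e+01,
       -6.65470795e-02,  2.05669744e-02,  6.39552786e-05]), 'tool_pos': array([ 161.96169208, -629.50466558,  226.75410757]), 'eef_rot': array([1.79997629e+02, 2.12718680e-04, 1.44287492e+01]), 'force': array([ 0.89009107, -0.14815453,  0.78979915]), 'torque': array([-0.03286473,  0.01937987, -0.02769392]), 'finger_force': 0.0, 'gripper_width': 0.9987941359809316}
```

View pics/side0.png

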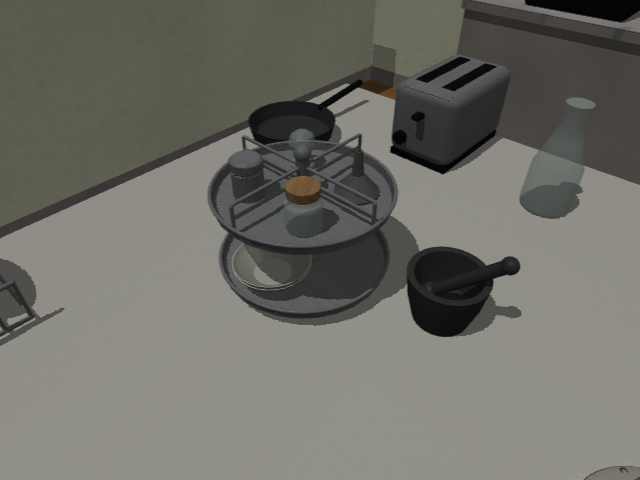

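View pics/top0.png

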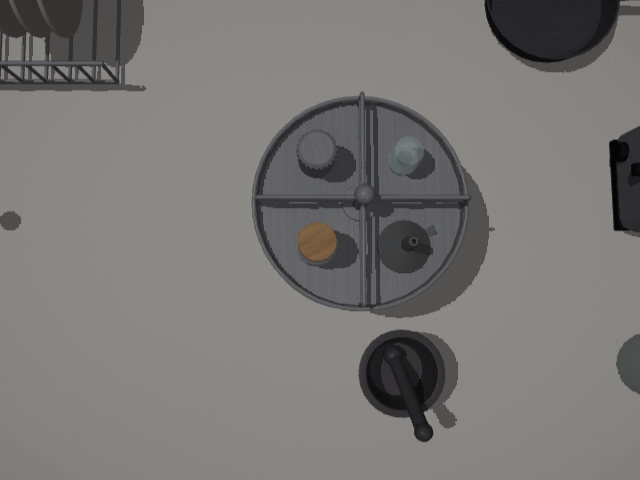

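Top picture: the tin is at (317,150), the jar at (317,243), the funnel at (405,245) and the stopper at (407,155). The ball is at (364,194), and the divider ends are at (362,95), (258,198), (468,198) and (363,305). The mortar rim is centred near (402,373). In the side view the tin is at (246,174), which agrees.

```bash
python3 - <<'E'
from h import *
np.set_printoptions(precision=1,suppress=True)
ends=np.array([onplane("top",u,v,219)[:2] for u,v in((362,95),(258,198),(468,198),(363,305))])
print(ends)
c=ends.mean(0); print("c from ends",c,"ball",onplane("top",364,194,241)[:2])
# tray rim outline from trace
d=trace("top","rack")[0]["pixels"].astype(np.uint8)
k=max(cv2.findContours(d,0,2)[0],key=cv2.contourArea); e=cv2.fitEllipse(cv2.convexHull(k)); print(e, onplane("top",*e[0],182)[:2])
print("tin",t:=onplane("top",317,149,234)[:2],"jar",onplane("top",317,242,238)[:2])
m=onplane("top",402,373,95)[:2]; print("mortar",m,np.linalg.norm(m-c))
a=lambda v:np.degrees(np.arctan2(v[1],v[0]))
print("ang tin",a(t-c),"r",np.linalg.norm(t-c),"mortar",a(m-c),"ends",[a(x-c) for x in ends],[np.linalg.norm(x-c) for x in ends])
print(proj("side",[*m,95]),proj("side",[*c,241]))
E
```

```text
[[ 763.8  -77.3]
 [ 622.7   63.8]
 [ 621.4 -217.6]
 [ 479.7  -74.2]]
c from ends [621.9 -76.3] ball [623.5 -75.6]
((359.85198974609375, 202.3773956298828), (216.90252685546875, 218.10914611816406), 114.42276000976562) [622.3 -75.6]
tin [685.2 -15.1] jar [561.4 -14. ]
mortar [ 376.6 -143.5] 254.33023198316369
ang tin 44.05175758106241 r 88.09351571602856 mortar -164.68792412594848 ends [np.float64(-0.37902721736534095), np.float64(89.68047534463689), np.float64(-90.20518910607412), np.float64(179.1381139617235)] [np.float64(141.92253870002426), np.float64(140.0859345828194), np.float64(141.28497305198897), np.float64(142.21077198559507)]
(np.float64(449.31384497194387), np.float64(273.1773903422464)) (np.float64(303.17311155059724), np.float64(151.80343142588802))
```

```bash
python3 -m jog '[[1,1,-0.6,-3,0,0,0.05],[1,3,-1.7,-4,0,0,0.1],[1,5,-2.9,-5,0,0,0.15],[1,8,-4.6,-5,0,0,0.2],[1,11,-6.3,-5,0,0,0.252],[1,14,-8,-5,0,0,0.252],[1,17,-9.8,-5,0,0,0.252],[1,20,-11.5,-5,0,0,0.252],[1,22.5,-12.9,-5,0,0,0.252],[1,24.5,-14.1,-5,0,0,0.252],[1,26,-15,-5,0,0,0.252],[1,26.4,-15.2,-5,0,0,0.252]]' 5
python3 - <<'E'
from h import *
s=observe();print(s["tool_pos"].round(1),s["eef_rot"].round(2),s["joints"].round(0),s["gripper_width"])
E
```

```text
time: 1.85
tool_pos: [382.9, -413.2, 277.2]
eef_rot: [-180.0, -0.1, 0.3]
force: [-0.7, 0.6, 0.5]
gripper_width: 0.175
finger_force: 0.0
[ 382.9 -413.2  277.2] [-1.7996e+02 -1.0000e-01  3.1000e-01] [ 69.  18. -30.  98.   9.  67. -53.] 0.17541240897509625
```

```bash
python3 -m jog '[[1,1,-1,0,0,0,0],[1,3,-3,0,0,0,0],[1,5.5,-5.4,0,0,0,0],[1,8,-7.8,0,0,0,0],[1,10.5,-10.2,0,0,0,0],[1,13,-12.6,0,0,0,0],[1,15.5,-15,0,0,0,0],[1,17.5,-17,0,0,0,0],[1,19.2,-18.6,0,0,0,0],[1,20.5,-20,0,0,0,0],[1,21.3,-20.8,0,0,0,0],[1,21.3,-20.8,0,0,0,0]]'
python3 - <<'E'
from h import *
s=observe();print(s["tool_pos"].round(1),s["eef_rot"].round(2),s["joints"].round(0),s["gripper_width"])
cv2.imwrite("pics/top1.png",grab_frame("top")[:,:,::-1]);cv2.imwrite("pics/side1.png",grab_frame("side")[:,:,::-1])
c=np.array([622,-76.])
for th in range(-90,66,6):
    t=np.radians(th);u=np.array([np.cos(t),np.sin(t)]);n=np.array([-u[1],u[0]])
    h=9.5*abs(u[1])+19*abs(u[0]); p=c+125*u-(3+h)*n; print(th,p.round(0))
E
```

```text
time: 2.85
tool_pos: [594.1, -206.6, 276.6]
eef_rot: [-179.9, -0.0, 0.2]
force: [-0.6, 1.3, 0.3]
gripper_width: 0.008
finger_force: 0.0
[ 594.1 -206.6  276.6] [-1.7992e+02 -4.0000e-02  1.7000e-01] [ 42.  26. -35.  89.  15.  70. -85.] 0.008466489511635927
-90 [ 610. -201.]
-84 [ 621. -202.]
-78 [ 632. -202.]
-72 [ 644. -200.]
-66 [ 655. -198.]
-60 [ 667. -195.]
-54 [ 678. -190.]
-48 [ 689. -184.]
-42 [ 699. -177.]
-36 [ 709. -169.]
-30 [ 718. -159.]
-24 [ 726. -149.]
-18 [ 733. -137.]
-12 [ 739. -125.]
-6 [ 744. -112.]
0 [747. -98.]
6 [749. -86.]
12 [749. -73.]
18 [748. -60.]
24 [746. -47.]
30 [742. -34.]
36 [737. -22.]
42 [731. -10.]
48 [723.   2.]
54 [713.  12.]
60 [702.  22.]
```

View pics/side1.png

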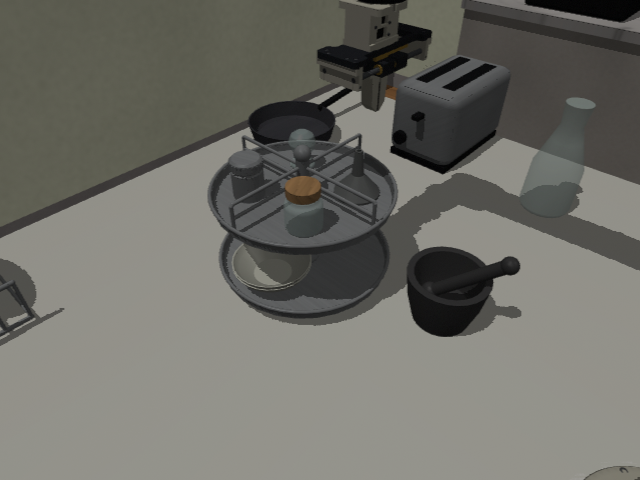

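The side picture shows the closed fingertips at about (372,105). That is above the rim and beside the far divider post at (358,138), on the funnel side, so it's clear to descend.

```bash
python3 -m jog '[[1,0,-0.1,0.5,0,0,0],[1,0,-0.3,1.5,0,0,0],[1,0,-0.5,2.5,0,0,0],[1,0,-0.5,3.5,0,0,0],[1,0,-0.5,4.5,0,0,0],[1,0,-0.5,5.5,0,0,0],[1,0,-0.5,6.3,0,0,0],[1,0,-0.5,7,0,0,0],[1,0,-0.5,7.3,0,0,0],[1,0.3,-0.5,7.4,0,0,0],[1,0.6,-0.5,7.4,0,0,0],[1,0.6,-0.5,7.4,0,0,0]]'
python3 - <<'E'
from h import *
cv2.imwrite("pics/top2.png",grab_frame("top")[:,:,::-1])
E
```

```text
time: 3.95
tool_pos: [600.0, -203.4, 203.3]
eef_rot: [180.0, -0.1, 0.0]
force: [0.0, -0.3, 0.2]
gripper_width: 0.007
finger_force: 0.0
```

View pics/top2.png

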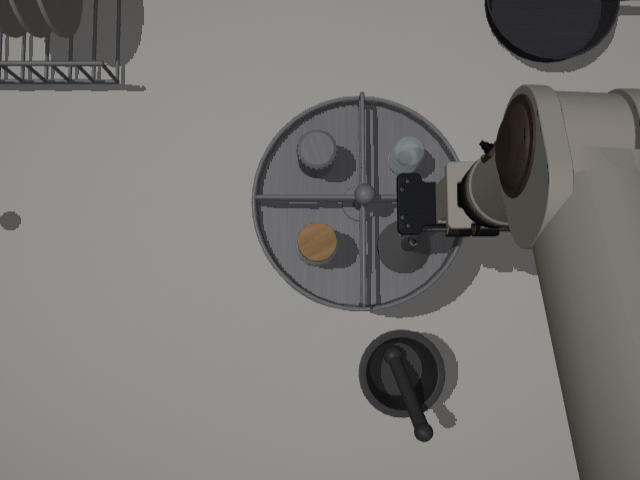

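The top picture shows the gripper body over the right divider at (415,203), clear of the ball, and the rack hasn't moved. I'll start pushing now.

```bash
python3 -m jog '[[1,0.2,0,0,0,0,0],[1,0.5,0.1,0,0,0,0],[1,0.8,0.1,0,0,0,0],[1,1.1,0.1,0,0,0,0],[1,1.4,0,0,0,0,0],[1,1.8,0,0,0,0,0],[1,2.2,-0.1,0,0,0,0],[1,2.6,-0.1,0,0,0,0],[1,3.0,-0.1,0,0,0,0],[1,3.5,-0.2,0,0,0,0],[1,4.0,-0.2,0,0,0,0],[1,4.4,-0.3,0,0,0,0]]'
```

```text
time: 5.0
tool_pos: [643.6, -199.9, 202.7]
eef_rot: [-180.0, -0.0, 0.0]
force: [-0.4, 1.0, 0.7]
gripper_width: 0.003
finger_force: 0.6
```

```bash
python3 -m jog '[[1,0.4,-0.1,0,0,0,0],[1,0.8,-0.1,0,0,0,0],[1,1.2,-0.2,0,0,0,0],[1,1.6,-0.3,0,0,0,0],[1,2.0,-0.4,0,0,0,0],[1,2.4,-0.5,0,0,0,0],[1,2.8,-0.7,0,0,0,0],[1,3.2,-0.9,0,0,0,0],[1,3.6,-1.1,0,0,0,0],[1,3.9,-1.3,0,0,0,0],[1,4.3,-1.5,0,0,0,0],[1,4.6,-1.7,0,0,0,0]]'
python3 - <<'E'
from h import *
cv2.imwrite("pics/top3.png",grab_frame("top")[:,:,::-1])
E
```

```text
time: 6.0
tool_pos: [689.3, -183.4, 202.8]
eef_rot: [180.0, -0.0, -0.0]
force: [-0.7, 0.1, -0.2]
gripper_width: 0.004
finger_force: 0.5
```

View pics/top3.png

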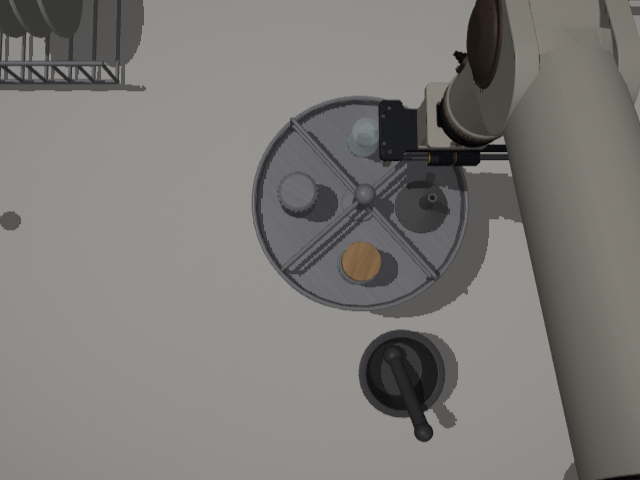

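The rack has turned about 42 degrees. The tin is at (298,193), the jar at (361,262) and everything is upright. Continuing.

```bash
python3 -m jog '[[1,0.3,-0.2,0,0,0,0],[1,0.7,-0.5,0,0,0,0],[1,1.0,-0.7,0,0,0,0],[1,1.3,-1.0,0,0,0,0],[1,1.7,-1.2,0,0,0,0],[1,2.0,-1.5,0,0,0,0],[1,2.3,-1.8,0,0,0,0],[1,2.6,-2.1,0,0,0,0],[1,2.9,-2.5,0,0,0,0],[1,3.2,-2.8,0,0,0,0],[1,3.5,-3.2,0,0,0,0],[1,3.7,-3.5,0,0,0,0]]'
python3 -m jog '[[1,0.2,-0.4,0,0,0,0],[1,0.5,-0.8,0,0,0,0],[1,0.7,-1.2,0,0,0,0],[1,0.9,-1.6,0,0,0,0],[1,1.1,-2.0,0,0,0,0],[1,1.3,-2.4,0,0,0,0],[1,1.5,-2.8,0,0,0,0],[1,1.7,-3.3,0,0,0,0],[1,1.8,-3.7,0,0,0,0],[1,1.9,-4.2,0,0,0,0],[1,2.0,-4.6,0,0,0,0],[1,2.1,-5.1,0,0,0,0]]'
```

```text
time: 7.05
tool_pos: [726.4, -147.9, 202.8]
eef_rot: [-180.0, -0.0, 0.0]
force: [-1.0, -0.3, -0.2]
gripper_width: 0.009
finger_force: 0.3
time: 8.05
tool_pos: [746.9, -97.4, 202.7]
eef_rot: [180.0, 0.0, -0.0]
force: [-1.3, -3.3, 0.2]
gripper_width: 0.005
finger_force: 0.8
```

```bash
python3 -m jog '[[1,0.1,-0.4,0,0,0,0],[1,0.1,-0.8,0,0,0,0],[1,0.2,-1.2,0,0,0,0],[1,0.2,-1.6,0,0,0,0],[1,0.2,-2.0,0,0,0,0],[1,0.2,-2.4,0,0,0,0],[1,0.2,-2.8,0,0,0,0],[1,0.1,-3.2,0,0,0,0],[1,0.1,-3.7,0,0,0,0],[1,0.1,-4.1,0,0,0,0],[1,0,-4.6,0,0,0,0],[1,-0.1,-5.0,0,0,0,0]]'
python3 -m jog '[[1,-0.1,-0.4,0,0,0,0],[1,-0.2,-0.8,0,0,0,0],[1,-0.4,-1.3,0,0,0,0],[1,-0.5,-1.7,0,0,0,0],[1,-0.7,-2.1,0,0,0,0],[1,-0.9,-2.5,0,0,0,0],[1,-1.1,-2.9,0,0,0,0],[1,-1.3,-3.3,0,0,0,0],[1,-1.5,-3.7,0,0,0,0],[1,-1.7,-4.0,0,0,0,0],[1,-1.9,-4.3,0,0,0,0],[1,-2.1,-4.6,0,0,0,0]]'
cat > m.py <<'E'
from h import *
import sys
im=grab_frame("top");cv2.imwrite(sys.argv[1],im[:,:,::-1])
c=np.array([622,-76.]);d=trace("top","spice_tin")
for x in d[:2]:
    v,u=np.nonzero(x["pixels"]);l=onplane("top",u.mean(),v.mean(),215)[:2]-c
    print(x["conf"],u.mean(),v.mean(),np.degrees(np.arctan2(l[1],l[0]))%360,np.linalg.norm(l))
E
python3 m.py pics/top4.png
```

```text
time: 9.05
tool_pos: [745.8, -46.8, 202.8]
eef_rot: [-180.0, -0.0, 0.0]
force: [-0.8, -0.8, 0.2]
gripper_width: 0.004
finger_force: 0.5
time: 10.05
tool_pos: [724.7, -1.3, 202.8]
eef_rot: [180.0, -0.0, -0.0]
force: [1.4, -1.9, -0.0]
gripper_width: 0.003
finger_force: 0.6
```

View pics/top4.png

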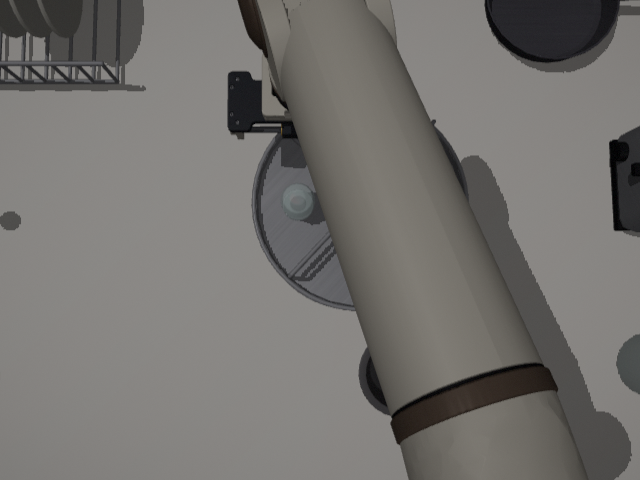

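The arm hides the tin in the top view. The stopper is at (297,201) and a divider end at (292,278), so the rack has turned about 137 degrees. I'll check that with the side camera.

```bash
cat > s.py <<'E'
from h import *
import sys
im=grab_frame("side");cv2.imwrite(sys.argv[1],im[:,:,::-1])
c=np.array([622,-76.])
for q,z in(("spice_tin",199),("stopper",198),("glass_jar",201)):
    for x in trace("side",q)[:1]:
        a,b,e,g=x["rect"];l=onplane("side",(a+e)/2,(b+g)/2,z)[:2]-c
        print(q,x["conf"],x["rect"],np.degrees(np.arctan2(l[1],l[0]))%360,np.linalg.norm(l))
E
python3 s.py pics/side4.png
python3 -c "
from h import *
c=np.array([622,-76.]);l=onplane('top',292,278,219)[:2]-c;print(np.degrees(np.arctan2(l[1],l[0])),np.linalg.norm(l))"
```

```text
spice_tin 0.98 [327.5, 169.5, 366.9, 224.4] 180.51709050338795 90.18145370890267
stopper 0.83 [246.5, 179.6, 279.5, 225.1] 94.1480966422999 93.38438221653428
glass_jar 0.96 [317.0, 127.3, 352.2, 177.0] 276.0738706459354 86.11793891762883
138.18547007621703 142.38995861983076
```

View pics/side4.png

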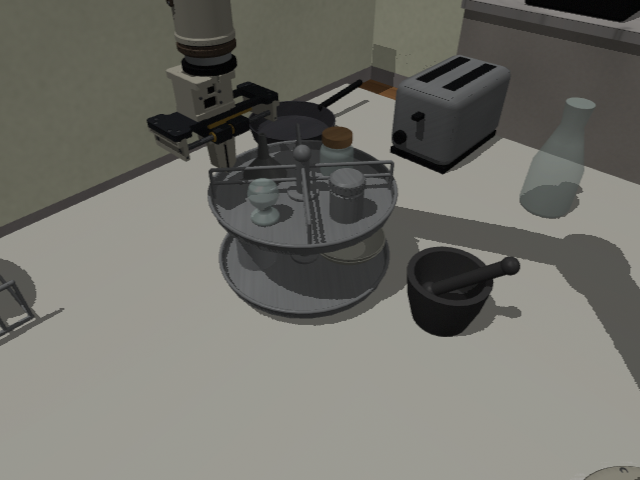

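The side picture shows the tin at (347,197), short of the mortar bearing, with everything standing. The tin is at about 182 degrees, so about 13 degrees remain.

```bash
python3 -m jog '[[1,-0.1,-0.1,0,0,0,0],[1,-0.3,-0.4,0,0,0,0],[1,-0.5,-0.7,0,0,0,0],[1,-0.8,-1.0,0,0,0,0],[1,-1.1,-1.3,0,0,0,0],[1,-1.4,-1.6,0,0,0,0],[1,-1.7,-1.8,0,0,0,0],[1,-1.9,-2.0,0,0,0,0],[1,-2.1,-2.1,0,0,0,0],[1,-2.1,-2.1,0,0,0,0]]'
python3 s.py pics/side5.png
```

```text
time: 11.18
tool_pos: [703.4, 20.3, 202.9]
eef_rot: [-180.0, 0.0, 0.0]
force: [-0.4, 0.0, -0.0]
gripper_width: 0.006
finger_force: 0.0
spice_tin 0.77 [338.0, 163.4, 371.9, 215.8] 195.42232725422264 89.55321428634693
stopper 0.88 [253.5, 182.6, 289.5, 229.5] 104.05778839659449 93.7591676114508
glass_jar 0.7 [310.7, 121.7, 343.1, 174.9] 287.6587210924224 90.82700914057062
```

Tin is at 195.4 degrees, target 195.3. Now I'll back off, then rise.

```bash
python3 -m jog '[[1,0.3,0.2,0,0,0,0],[1,0.7,0.4,0,0,0,0],[1,1.1,0.6,0,0,0,0],[1,1.3,0.7,-0.5,0,0,0],[1,1.3,0.7,-1.5,0,0,0],[1,1.3,0.7,-3,0,0,0],[1,1.3,0.7,-5,0,0,0],[1,1.3,0.7,-7,0,0,0],[1,1.3,0.7,-8.5,0,0,0],[1,1.3,0.7,-9.5,0,0,0],[1,1.3,0.7,-10,0,0,0],[1,1.3,0.7,-10,0,0,0]]'
python3 -m jog '[[1,0,-1,0,0,0,0],[1,0,-3,0,0,0,0],[1,0,-5.5,0,0,0,0],[1,0,-8.5,0,0,0,0],[1,0,-11.5,0,0,0,0],[1,0,-14.5,0,0,0,0],[1,0,-17.5,0,0,0,0],[1,0,-20.5,0,0,0,0],[1,0,-23,0,0,0,0],[1,0,-25,0,0,0,0],[1,0,-26,0,0,0,0],[1,0,-26,0,0,0,0]]'
python3 m.py pics/top6.png
```

```text
time: 12.38
tool_pos: [717.4, 12.6, 304.5]
eef_rot: [-180.0, -0.1, -0.0]
force: [0.4, 0.3, -0.9]
gripper_width: 0.007
finger_force: 0.0
time: 13.38
tool_pos: [714.7, 276.9, 300.9]
eef_rot: [-179.9, 0.2, 0.3]
force: [-1.3, -0.2, -1.0]
gripper_width: 0.007
finger_force: 0.0
0.7 380.4946921443737 259.7607926397735 195.46563567566974 85.67372621083076
```

View pics/top6.png

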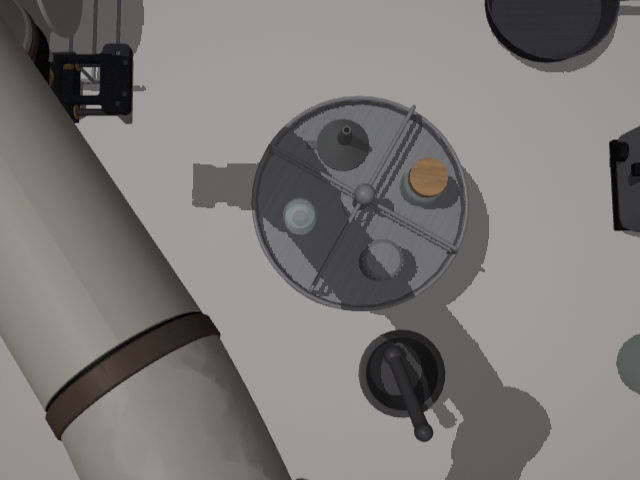

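The top picture shows the tin at (380,260), in line between the ball (364,194) and the mortar (402,373), with everything upright. I'll bring the gripper away from above the dish rack, then hand in.

```bash
python3 -m jog '[[1,-1,0.5,-0.5,0,0,0],[1,-3,1,-1,0,0,0],[1,-5,1.5,-1.5,0,0,0],[1,-7,2,-2,0,0,0],[1,-8.5,2,-2,0,0,0],[1,-9,2,-2,0,0,0],[1,-9,2,-2,0,0,0],[1,-9,2,-2,0,0,0],[1,-9,2,-2,0,0,0]]'
python3 - <<'E'
from h import *
print(close_job())
E
```

```text
time: 14.23
tool_pos: [628.1, 251.3, 322.4]
eef_rot: [180.0, -0.0, -0.1]
force: [0.9, 0.1, 0.2]
gripper_width: 0.002
finger_force: 0.0
the job is handed in; nothing more can be done
None
```

The rack was turned about 150° by pushing a divider with the closed fingertips. The chrome tin now stands on the mortar's side, within about 1° of the column-to-mortar line by camera. In the last picture everything on the rack was upright and the mortar was in place. The arm is clear and the job is handed in, but no verdict was returned.

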